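# Light a broken test bar under the desk microscope with a held torch

## Task

Slide the stoutest round broken test bar from the tray, broken end up, into the bore of the steel block on the microscope stand until it is fully home, without dropping it, and let go of it. Then draw the torch out of its charging cup, lean it over to about 45 degrees and hold it up so that its lens is about 10 cm from the bar's broken end and points straight at it, with the torch touching nothing but your gripper. Finish while still holding the torch there, and leave everything else where it is.

Things in the scene. Friction and masses are not known exactly. Their poses are not given: they have to be found in the camera images.
- stand: Microscope stand, fixed: dark steel base plate 15 mm thick with a plain steel block 56 x 56 mm on it, its top 65 mm above the bench. Origin on the axis of the block's bore at bench height, z up. The plate reaches 75 mm to both sides along x, 45 mm along +y, 245 mm along -y. A column 22 mm thick and 270 mm high stands at y = -215 mm. Nothing else stands over the bore or on its +y, +x and -x sides.
- bore_mouth (a point): Centre of the mouth of the block's upright round bore, 65 mm above the bench; the bore is 26 mm wide and 38 mm deep (floor 27 mm above the bench). Axes as the stand's.
- scope_nose (a point): Tip of the desk microscope's nose, 92 mm from the bore's axis on the stand's -y side and 189 mm above the bench. The black microscope, 36 mm thick and 126 mm long, slopes up from here at 35 degrees, away from the bore to the column.
- bar: Half of a broken round steel tensile bar, 98 mm long, 0.23 kg, standing on its head in the tray, the stoutest round piece there. Head 24 mm thick, 50 mm long, foot bevelled 2.5 mm; waist 15 mm thick from 50 to 90 mm; then a neck tapering to 11 mm. Origin at the centre of the foot, z up along the bar. Fully home its foot rests on the bore's floor and its head stands 12 mm out of the block.
- bar_break (a point): Centre of the bar's broken end, on its axis 98 mm from the foot. With the bar fully home it is 125 mm above the bench.
- tray: Shallow black tray 200 (x) x 85 (y) mm, rim 13 mm high, floor 4 mm thick, fixed. The origin is the centre of its underside. Three broken bars stand in it in a row along its x, about 60 mm apart, in any order.
- slim_bar: Bystander in the tray: thinner round broken bar, head 13 mm thick and 34 mm long, waist 8 mm, 72 mm tall. Origin at the centre of its foot.
- square_bar: Bystander in the tray: square broken bar, head 16 x 16 x 42 mm, waist 9 x 9 mm, 78 mm tall. Origin at the centre of its foot.
- cup: Charging cup, fixed: black round cup 60 mm across and 55 mm high on a foot 88 mm across, its bore 38 mm wide with its floor 12 mm above the bench. The origin is the centre of its underside, z up.
- torch: Metal inspection torch 140 mm long, 0.15 kg, standing upright in the cup with its lens down. The origin is the centre of the lens face and z runs from the lens along the axis to the tail. Head 34 mm thick up to 26 mm, narrowing to the barrel at 36 mm; barrel 26 mm thick from 36 to 128 mm; rounded tail 25 mm thick to 140 mm. Its beam leaves the lens along -z.
- bored_cube: Bystander: steel cube of 50 mm with a 14 mm hole through it. Origin at the centre of its underside.
- hardness_block: Bystander: round steel hardness block, 64 mm across, 15 mm high. Origin at the centre of its underside.
- mount: Bystander: black cylindrical specimen mount, 30 mm across, 18 mm high. Origin at the centre of its underside.
- caliper: Bystander: caliper 230 mm long lying flat, up to 13 mm high, its beam along its x. Origin at the middle of the beam, at the underside.
- jar: Bystander: clear jar with a white cap, 56 mm across, 75 mm high. Origin at the centre of its underside.
There are look-alikes about, which are no part of the job. Leave any pink or yellow look-alike of the torch alone.

How it is judged (in metres and radians):
On the way, in this order (a step that is already met when the one before it is completed fails the run):
1. the stout round bar stands fully home in the bore and has been let go (z of bar in the frame of bore_mouth below -0.034 m and horizontal distance between bar and bore_mouth below 0.004 m and angle between bar's own z axis and vertical below 0.12 rad and contact force between bar and the fingers below 0.1 N), for 0.2 s.
2. the torch has been drawn clear of its cup (z of torch in the frame of cup above 0.065 m and contact force between torch and the fingers above 1 N), for 0.2 s.
At the end, for the whole second after the job is handed in: Bar in the bore, foot 34 mm or more below the mouth, upright, released. Gripper alone holds the torch still, leaning 30 to 60 degrees, lens down, over 130 mm above the bench and 60 to 140 mm from the broken end, which lies within 20 mm of the torch's axis in its x and in its y (all of step 1 and angle between torch's own z axis and vertical between 0.52 and 1.05 rad and distance between torch and bar_break between 0.06 and 0.14 m and z of bar_break in the frame of torch below 0 m and x of bar_break in the frame of torch between -0.02 and 0.02 m and y of bar_break in the frame of torch between -0.02 and 0.02 m and height (world z) of torch above 0.13 m and contact force between torch and the fingers above 1 N and contact force between torch and stand below 0.1 N and contact force between torch and bar below 0.1 N and contact force between torch and cup below 0.1 N and linear speed of each of torch, bar below 0.03 m/s); the arm keeps its last pose, push and grip.
It fails at once if another bar in the tray or a thing on the bench is shifted by more than 20 mm (distance of any of slim_bar, square_bar, bored_cube, hardness_block, mount, caliper, jar from where it was at the start of the episode above 0.02 m).
It fails at once if another bar is knocked over (angle between any of slim_bar, square_bar's own z axis and vertical above 0.5 rad).
It fails at once if the torch knocks against the mounted bar or the stand (contact force between torch and bar above 1 N or contact force between torch and stand above 1 N).
It fails at once if the bar is dropped into the bore (falls faster than 0.5 m/s in it) instead of being let down (z of bar in the frame of bore_mouth below 0 m and horizontal distance between bar and bore_mouth below 0.02 m and linear speed of bar above 0.5 m/s).
It also fails if it takes over 62 s, if anything falls off the work surface, if the arm or the gripper's body presses on something with over 40 N, if the wrist force passes 120 N, or if a joint passes its speed limit or range.

## Robot

A 6-joint arm with a two-finger parallel gripper is mounted at the origin on the work surface. World frame = base frame: x ahead of the robot, y to its left, z up, the work surface at z = 0. Lengths are in mm, angles in rad, forces in N, time in s.
With the tool pointing down it reaches from about 150 to 775 mm from the base axis. Payload 6.1 kg.
Tool frame: the origin (TCP) lies midway between the tips of the shut fingers; the grasp point (between the pads) lies 19 mm behind it; z points along the fingers, y is the line along which they close (so a half turn about z gives the same grasp; the last joint's range is limited). The gripper opens to 85 mm and grips with 20 to 120 N. Pads are 22 mm wide; open, the fingers measure 114 mm over their backs; the gripper's body (76 mm by 85 mm) begins 54 mm behind the grasp point. The pads swing forward as they close: fully open they stand 13 mm farther back than shut.
Start: joints at [-1.334, 0.126, -0.04, 1.405, 0, 1.571], TCP at [123.156, -510.334, 231.295] pointing down, gripper open.
Joint ranges: [-2.72, 2.72], [-0.95, 1.95], [-1.27, 1.35], [-1.78, 2.02], [-1.46, 1.47], [-3.14, 3.14]. Speed limits (rad/s): [2.39, 2.39, 3.01, 3.14, 3.14, 3.14].

## Interface

Orientations are given as a 3x3 rotation matrix whose columns are the frame's x, y, z axes.
In Python, from bench import * gives the robot as it stands.
- The arm moves only by the tool servo_tool, never from a script. Its argument "plan" is a list of rows, each a list of 3 entries, a list of its own where there are three numbers: the turn, a rotation vector about the tool's x, y, z in degrees, then the shift along the tool's x, y, z in mm, then the opening, from 0 (shut) to 1 (fully open). In form: [[[rx, ry, rz], [tx, ty, tz], fingers], ...]. A call has 1 to 10 rows; each row shifts and turns the commanded pose from where the row before left it, along the tool's axes as they then stand; what a row does not reach is not made up. A row lasts 1/12 s, in which the tool goes at most 41.7 mm and 7.16 degrees, less where a joint would pass 70% of its speed; a pose out of reach is approached as far as the arm can. A call is refused whole if a number of a shift passes 41.7 or a number of a turn 7.16, either way. A call with a gripper value outside its range is refused whole. The fingers move at their own pace and stop on an object; "squeeze" is the grip in N (left out, the last holds). Time passes only in rows, so rows that do not move let the fingers close. It gives the time, the measured TCP pose, the force, the opening and the grip force at its end, in the units of the state.
- get_state(): the state, without advancing time (a new reading comes with each control period).
- grab_frame(name): name is "side" or "top"; returns the picture (480x640x3 uint8, red, green, blue); there is no depth.
- camera_info(name): a dict with "fov_y" (degrees; the focal length in pixels is half the picture's height over the tangent of half this angle, whatever the lens; pixels are square), "cx", "cy" (the principal point, pixels), "extrinsics" (4x4, takes a point from camera to world coordinates). Camera axes: x right, y up, looking along -z (the intrinsics and any distortion apply to the point x, -y, -z); pixel columns grow to the right and rows downward; lengths in mm; the calibration is good to about 2 mm. A picture is of the moment at which its call begins. camera_info takes no time and is no camera call.
- close_job(): hands the job in; it is judged then, once.
The state is a dict: "time_s": time; "joint_pos": joint angles; "qd": joint speeds; "effort": joint torques, N m; "eef_pos": TCP position; "tcp_rot": TCP orientation; "wrist_force": force on the tool from outside, world axes, zero at the start; "ft_torque": the same for the moment, N m; "width": opening from 0.0 (shut) to 1.0 (fully open); "grasp_force": force on a finger pad.
Only numpy, scipy, OpenCV 4.12 (cv2) and the standard library are available. Lean on these libraries where they do the work, as an engineer would, in place of code of your own. Each camera call takes 0.05 s, during which the arm holds its last target. There are 200 camera calls.

## Working session

There is one attempt and no reset: what is moved stays moved. The work goes in short steps, Python scripts to look and compute and a tool call to move; the robot and the scene stay as the last step left them, time stands still between calls to the robot, and variables do not carry over. Pictures are saved under pics/ and viewed, at most 10 in all, crops included, and the job is handed in when it is done.

Besides the shell and the picture viewer there is one more tool, called after ">>>" by a JSON object that holds its "op" and its "data", one argument or row to a line. servo_tool: Moves the arm, as the interface text tells. Its arguments: {"type":"object","properties":{"plan":{"type":"array","items":{"type":"array"}},"squeeze":{"type":"number"}},"required":["plan"]}

```bash
mkdir -p pics; python3 - <<'E'
from bench import *
import cv2
s=get_state();print({k:s[k] for k in('time_s','eef_pos','tcp_rot','width','wrist_force')})
for n in('side','top'):
    c=camera_info(n);print(n,c)
    cv2.imwrite(f'pics/{n}0.png',grab_frame(n)[:,:,::-1])
E
```

```text
{'time_s': 0.0, 'eef_pos': array([ 123.08220324, -509.9660543 ,  230.52159729]), 'tcp_rot': array([[ 9.72099455e-01,  2.34568872e-01, -3.06267550e-04],
       [ 2.34569065e-01, -9.72098268e-01,  1.51997182e-03],
       [ 5.88159204e-05, -1.54940467e-03, -9.99998798e-01]]), 'width': 1.000147625261531, 'wrist_force': array([ 0.22123345,  0.728747  , -0.6307631 ])}
side {'fov_y': 49.25345447307842, 'cx': 320.64913002356707, 'cy': 236.65045688592653, 'extrinsics': array([[-8.07748583e-01,  3.39153531e-01, -4.82200279e-01,
        -7.45369913e+01],
       [-5.89509707e-01, -4.58395168e-01,  6.65095614e-01,
         8.55557268e+02],
       [ 4.53124771e-03,  8.21491785e-01,  5.70202346e-01,
         8.51313088e+02],
       [ 0.00000000e+00,  0.00000000e+00,  0.00000000e+00,
         1.00000000e+00]])}
top {'fov_y': 50.6733781670268, 'cx': 325.1386402685177, 'cy': 241.76408480699268, 'extrinsics': array([[-1.33439456e-02,  9.91822173e-01, -1.26927999e-01,
         3.84999031e+02],
       [-9.99900203e-01, -1.26468967e-02,  6.29602111e-03,
         1.30325660e+01],
       [ 4.63928804e-03,  1.26999346e-01,  9.91891951e-01,
         1.50557200e+03],
       [ 0.00000000e+00,  0.00000000e+00,  0.00000000e+00,
         1.00000000e+00]])}
```

View pics/top0.png

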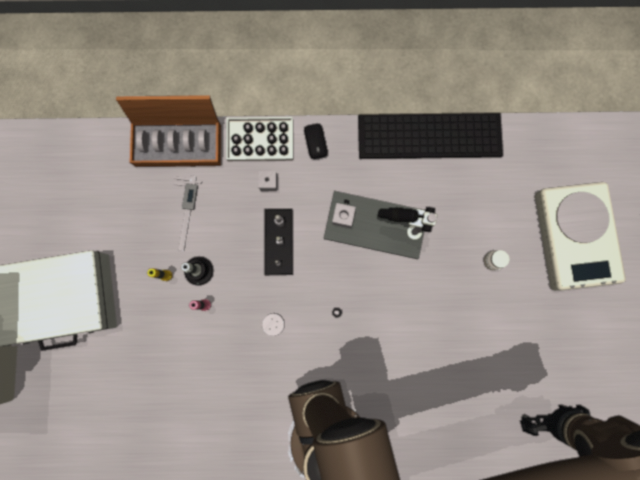

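View pics/side0.png

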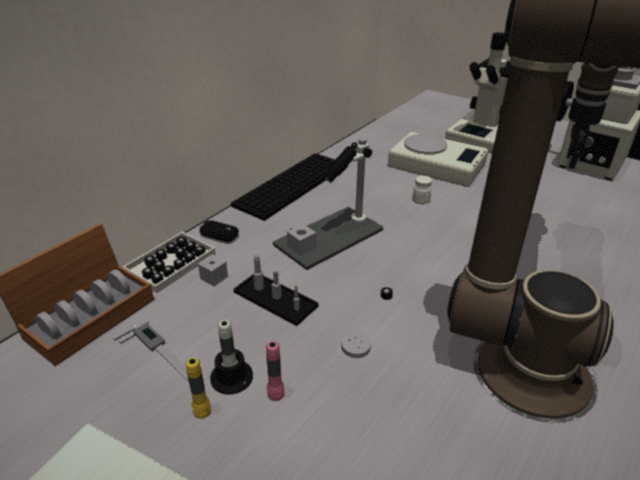

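Top view: tray bars are at about (279,219), (279,240) and (278,263), the block bore at about (344,214), and the cup with torch at about (199,270) with its tail at (187,267). Yellow (158,273) and pink (200,305) are look-alikes. I'll enlarge both views to confirm.

```bash
python3 - <<'E'
import cv2
a=cv2.imread('pics/top0.png')[165:345,150:450]
b=cv2.imread('pics/side0.png')[210:400,170:420]
cv2.imwrite('pics/topc.png',cv2.resize(a[20:125,100:250],None,fx=5,fy=5,interpolation=cv2.INTER_CUBIC))
cv2.imwrite('pics/sidec.png',cv2.resize(b,None,fx=3,fy=3,interpolation=cv2.INTER_CUBIC))
E
```

```text
(no output)
```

View pics/topc.png

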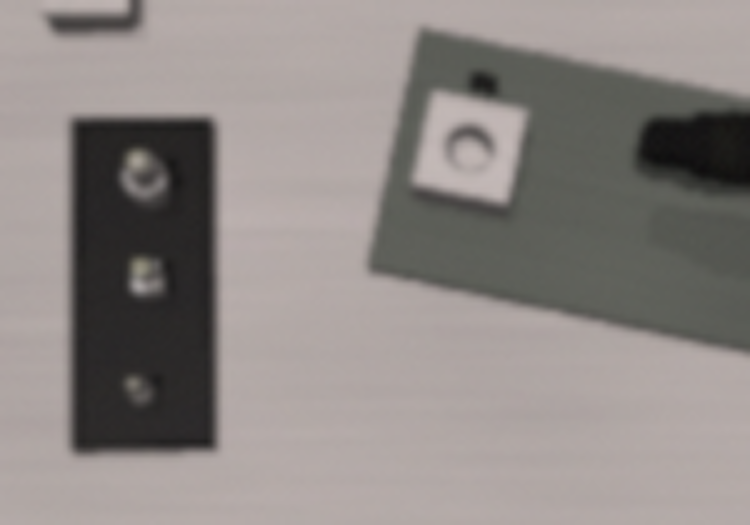

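View pics/sidec.png

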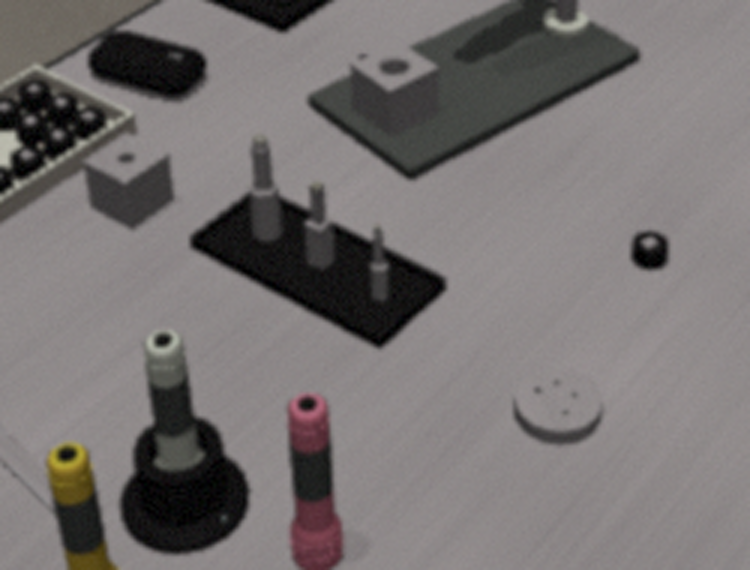

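Three bars stand in the tray in the top view, upper to lower: a round one with a wide ring (279,220), a square one (279,240) and a thin round one (278,263). The stout round bar is (279,220), the thickest and tallest in both views. The silver torch is in the cup, with its tail at side (224,323). Next I turn these into positions.

```bash
cat > h.py <<'E'
from bench import *
import numpy as np
def ray(n,u,v):
    c=camera_info(n);f=240/np.tan(np.radians(c['fov_y']/2));E=c['extrinsics']
    return E[:3,3],E[:3,:3]@np.array([(u-c['cx'])/f,-(v-c['cy'])/f,-1])
def atz(n,u,v,z):
    o,d=ray(n,u,v);return o+d*(z-o[2])/d[2]
def proj(n,p):
    c=camera_info(n);f=240/np.tan(np.radians(c['fov_y']/2));E=c['extrinsics']
    q=E[:3,:3].T@(np.asarray(p,float)-E[:3,3]);return np.array([c['cx']-f*q[0]/q[2],c['cy']+f*q[1]/q[2]])
def two(a,b):
    (o1,d1),(o2,d2)=ray('top',*a),ray('side',*b)
    t=np.linalg.lstsq(np.c_[d1,-d2],o2-o1,rcond=None)[0]
    p,q=o1+t[0]*d1,o2+t[1]*d2;return (p+q)/2,np.linalg.norm(p-q)
E
python3 - <<'E'
from h import *
np.set_printoptions(precision=1,suppress=True)
T=lambda x,y:((x+.5)/5+249.5,(y+.5)/5+184.5)
S=lambda x,y:((x+.5)/3+169.5,(y+.5)/3+209.5)
print('bore top',atz('top',*T(470,148),65),'side',atz('side',*S(395,67),65),two(T(470,148),S(395,67)))
C=[atz('top',*T(*p),65) for p in((432,90),(528,107),(508,206),(412,186))]
print('block',np.mean(C,0),[np.linalg.norm(C[i]-C[i-1]) for i in range(4)])
print('break',atz('top',*T(136,158),102),atz('side',*S(261,139),102),two(T(136,158),S(261,139)))
print('shoulder',atz('top',*T(146,176),54),atz('side',*S(264,190),54))
print('plate corners',[atz('top',*T(*p),15) for p in((420,28),(370,270))])
print('tray c',[atz('top',*T(*p),13)[:2] for p in((72,119),(214,119),(214,451),(72,451))])
print('sq',atz('top',*T(146,277),46),atz('side',*S(318,222),46))
print('tail',atz('top',187,267,152),atz('side',*S(163,340),152),two((187,267),S(163,340)))
print('cup foot',atz('top',199,270,5),atz('side',*S(184,500),5))
print('pink tail',two((194,303),S(308,403)),'yellow',two((151,271),S(68,454)))
E
```

```text
bore top [648.9 -50.5  65. ] side [644.7 -48.5  65. ] (array([648.3, -51.2,  62.2]), np.float64(2.4181925973265583))
block [649.4 -50.5  65. ] [np.float64(57.51210424657888), np.float64(56.395175553625116), np.float64(59.19407378805731), np.float64(56.441967884350234)]
break [638.7 138.9 102. ] [634.  137.4 102. ] (array([636.9, 137.6, 101.2]), np.float64(4.6283052301944405))
shoulder [636.7 137.4  54. ] [631.4 141.3  54. ]
plate corners [array([731.6, -23.9,  15. ]), array([585.3,   8. ,  15. ])]
tray c [array([679. , 185.1]), array([677.9, 100.2]), array([479.2, 101.2]), array([480.3, 184.8])]
sq [578.7 138.2  46. ] [576.8 139.1  46. ]
tail [494.9 374.4 152. ] [495.  379.8 152. ] (array([496.5, 376.5, 148.2]), np.float64(3.234539579565978))
cup foot [497.5 378.    5. ] [493.2 382.3   5. ]
pink tail (array([398. , 356.7, 136.8]), np.float64(3.258159472749095)) yellow (array([485.1, 473.4, 138.3]), np.float64(3.7641542897877254))
```

>>> {"op": "servo_tool", "data": {
  "plan": [
    [[0, 0, 6.8], [0, 0, 0], 1],
    [[0, 0, 6.8], [0, 0, 0], 1],
    [[0, 0, 0], [25, -32, 0], 1],
    [[0, 0, 0], [25, -32, 0], 1]
  ],
  "squeeze": 70
}}

```text
time_s: 0.43
eef_pos: [172.8, -446.3, 230.1]
tcp_rot: [[1.0, -0.005, -0.001], [-0.005, -1.0, 0.002], [-0.001, -0.002, -1.0]]
wrist_force: [1.3, 0.2, 0.4]
width: 1.001
grasp_force: 0.0
```

```bash
cat >> h.py <<'E'
def st():
    s=get_state();print(round(s['time_s'],2),'q',np.round(s['joint_pos'],2),'p',np.round(s['eef_pos'],1),'w',round(s['width'],3),'g',np.round(s['grasp_force'],1),'F',np.round(s['wrist_force'],1));print(np.round(s['tcp_rot'],3).tolist())
    return s
E
python3 -c "
from h import *
st()"
```

```text
0.43 q [-1.2   0.04 -0.14  1.4   0.    1.94] p [ 172.8 -446.3  230.1] w 1.001 g 0.0 F [1.3 0.2 0.4]
[[1.0, -0.005, -0.001], [-0.005, -1.0, 0.002], [-0.001, -0.002, -1.0]]
```

>>> {"op": "servo_tool", "data": {
  "plan": [
    [[0, 0, 0], [25, -32, 0], 1],
    [[0, 0, 0], [25, -32, 0], 1],
    [[0, 0, 0], [25, -32, 0], 1],
    [[0, 0, 0], [25, -32, 0], 1],
    [[0, 0, 0], [25, -32, 0], 1],
    [[0, 0, 0], [25, -32, 0], 1],
    [[0, 0, 0], [25, -32, 0], 1],
    [[0, 0, 0], [25, -32, 0], 1],
    [[0, 0, 0], [25, -32, 0], 1],
    [[0, 0, 0], [25, -32, 0], 1]
  ]
}}

```text
time_s: 1.27
eef_pos: [424.0, -124.5, 231.2]
tcp_rot: [[1.0, -0.0, -0.0], [-0.0, -1.0, -0.0], [-0.0, 0.0, -1.0]]
wrist_force: [0.8, -1.0, 0.6]
width: 1.001
grasp_force: 0.0
```

>>> {"op": "servo_tool", "data": {
  "plan": [
    [[0, 0, -6], [0, 0, 0], 1],
    [[0, 0, -6], [0, 0, 0], 1],
    [[0, 0, -6], [0, 0, 0], 1],
    [[0, 0, -6], [0, 0, 0], 1],
    [[0, 0, -6], [0, 0, 0], 1],
    [[0, 0, 0], [0, 0, 0], 1]
  ]
}}

```text
time_s: 1.77
eef_pos: [423.2, -126.3, 230.9]
tcp_rot: [[0.865, 0.502, -0.001], [0.502, -0.865, 0.0], [-0.001, -0.001, -1.0]]
wrist_force: [-0.8, -0.2, 0.0]
width: 0.999
grasp_force: 0.0
```

```bash
cat >> h.py <<'E'
def go(p):
    s=get_state();d=np.asarray(p,float)-s['eef_pos'];print('tool shift',np.round(s['tcp_rot'].T@d,1),'dist',round(np.linalg.norm(d)))
E
python3 -c "
from h import *
st();go((637,138,200))"
```

```text
1.77 q [-0.29 -0.03 -0.21  1.4  -0.    2.33] p [ 423.2 -126.3  230.9] w 0.999 g 0.0 F [-0.8 -0.2  0. ]
[[0.865, 0.502, -0.001], [0.502, -0.865, 0.0], [-0.001, -0.001, -1.0]]
tool shift [ 317.6 -121.2   30.8] dist 341
```

>>> {"op": "servo_tool", "data": {
  "plan": [
    [[0, 0, 0], [35, -13.5, 3], 1],
    [[0, 0, 0], [35, -13.5, 3], 1],
    [[0, 0, 0], [35, -13.5, 3], 1],
    [[0, 0, 0], [35, -13.5, 3], 1],
    [[0, 0, 0], [35, -13.5, 3], 1],
    [[0, 0, 0], [35, -13.5, 3], 1],
    [[0, 0, 0], [35, -13.5, 3], 1],
    [[0, 0, 0], [35, -13.5, 3], 1],
    [[0, 0, 0], [35, -13.5, 3], 1],
    [[0, 0, 0], [2, 0, 0], 1]
  ]
}}

```text
time_s: 2.6
eef_pos: [639.6, 141.7, 200.9]
tcp_rot: [[0.866, 0.5, -0.002], [0.5, -0.866, 0.001], [-0.002, -0.002, -1.0]]
wrist_force: [-1.0, 0.2, -0.4]
width: 1.003
grasp_force: 0.0
```

```bash
python3 - <<'E'
from h import *
import cv2
st()
go((637,138,57))
a=grab_frame('side')[:,:,::-1][190:340,200:350];cv2.imwrite('pics/s1.png',cv2.resize(a,None,fx=4,fy=4,interpolation=cv2.INTER_CUBIC))
E
```

```text
2.6 q [0.22 0.38 0.22 1.42 0.   2.84] p [639.6 141.7 200.9] w 1.003 g 0.0 F [-1.   0.2 -0.4]
[[0.866, 0.5, -0.002], [0.5, -0.866, 0.001], [-0.002, -0.002, -1.0]]
tool shift [ -3.9   2.2 143.9] dist 144
```

View pics/s1.png

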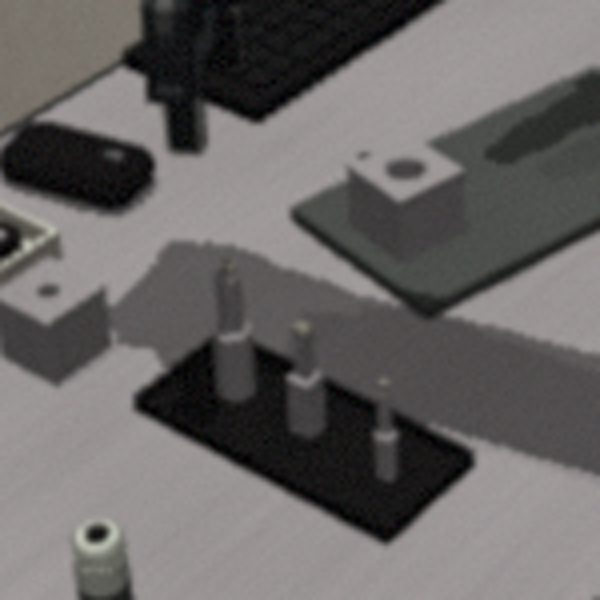

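The side view shows the three bars at crop (230,330), (305,380) and (385,430), with the gripper above and behind and its path clear. I'm descending over the stout bar.

>>> {"op": "servo_tool", "data": {
  "plan": [
    [[0, 0, 0], [-2, 1, 28], 1],
    [[0, 0, 0], [-2, 1, 28], 1],
    [[0, 0, 0], [0, 0, 28], 0.9],
    [[0, 0, 0], [0, 0, 28], 0.8],
    [[0, 0, 0], [0, 0, 20], 0.7],
    [[0, 0, 0], [0, 0, 9], 0.6],
    [[0, 0, 0], [0, 0, 1], 0.5],
    [[0, 0, 0], [0, 0, 0], 0.4]
  ]
}}

```text
time_s: 3.32
eef_pos: [634.6, 132.8, 62.8]
tcp_rot: [[0.867, 0.498, -0.0], [0.498, -0.867, -0.0], [-0.0, 0.0, -1.0]]
wrist_force: [1.2, 0.2, 0.3]
width: 0.403
grasp_force: 0.0
```

```bash
python3 - <<'E'
from h import *
import cv2
st();go((636.5,138,59))
a=grab_frame('side')[:,:,::-1][220:320,200:350];cv2.imwrite('pics/s2.png',cv2.resize(a,None,fx=5,fy=5,interpolation=cv2.INTER_CUBIC))
E
```

```text
3.32 q [ 0.21  0.4  -0.05  1.12 -0.    2.83] p [634.6 132.8  62.8] w 0.403 g 0.0 F [1.2 0.2 0.3]
[[0.867, 0.498, -0.0], [0.498, -0.867, -0.0], [-0.0, 0.0, -1.0]]
tool shift [ 4.2 -3.6  3.8] dist 7
```

View pics/s2.png

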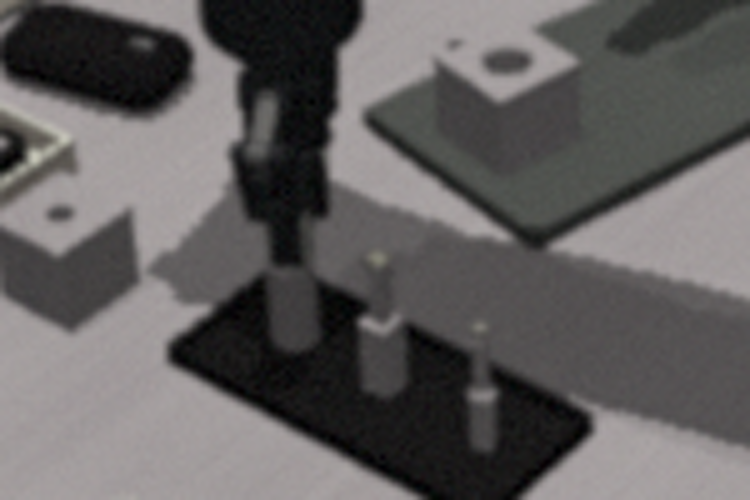

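The head (crop 293,310) is straight under the fingers, with the waist between them. I'm correcting the offset and closing.

>>> {"op": "servo_tool", "data": {
  "plan": [
    [[0, 0, 0], [4, -3, 2], 0.4],
    [[0, 0, 0], [0, 0, 0], 0.4],
    [[0, 0, 0], [0, 0, 0], 0.2],
    [[0, 0, 0], [0, 0, 0], 0.05],
    [[0, 0, 0], [0, 0, 0], 0],
    [[0, 0, 0], [0, 0, 0], 0],
    [[0, 0, 0], [0, 0, 0], 0]
  ]
}}

```text
time_s: 3.95
eef_pos: [637.2, 138.4, 61.2]
tcp_rot: [[0.866, 0.5, 0.001], [0.5, -0.866, 0.001], [0.002, -0.0, -1.0]]
wrist_force: [-1.0, 1.5, 6.3]
width: 0.159
grasp_force: 68.1
```

>>> {"op": "servo_tool", "data": {
  "plan": [
    [[0, 0, 0], [0, 0, -5], 0],
    [[0, 0, 0], [0, 0, -15], 0],
    [[0, 0, 0], [0, 0, -25], 0],
    [[0, 0, 0], [0, 0, -25], 0],
    [[0, 0, 0], [0, 0, -20], 0],
    [[0, 0, 0], [0, 0, -10], 0],
    [[0, 0, 0], [0, 0, 0], 0]
  ]
}}

```text
time_s: 4.53
eef_pos: [637.8, 138.0, 162.6]
tcp_rot: [[0.866, 0.499, 0.003], [0.499, -0.866, 0.0], [0.003, 0.001, -1.0]]
wrist_force: [-0.5, -0.6, -2.7]
width: 0.156
grasp_force: 68.2
```

```bash
python3 - <<'E'
from h import *
st();go((648.7,-50.8,161))
E
```

```text
4.53 q [ 0.21  0.37  0.13  1.32 -0.    2.83] p [637.8 138.  162.6] w 0.156 g 68.2 F [-0.5 -0.6 -2.7]
[[0.866, 0.499, 0.003], [0.499, -0.866, 0.0], [0.003, 0.001, -1.0]]
tool shift [-84.8 169.    1.6] dist 189
```

>>> {"op": "servo_tool", "data": {
  "plan": [
    [[0, 0, 0], [-6, 12, 0], 0],
    [[0, 0, 0], [-12, 24, 0], 0],
    [[0, 0, 0], [-15, 30, 0], 0],
    [[0, 0, 0], [-15, 30, 0], 0],
    [[0, 0, 0], [-15, 30, 0], 0],
    [[0, 0, 0], [-12, 24, 0], 0],
    [[0, 0, 0], [-7, 13, 0], 0],
    [[0, 0, 0], [-3, 6, 0], 0],
    [[0, 0, 0], [0, 0, 0], 0],
    [[0, 0, 0], [0, 0, 0], 0]
  ]
}}

```text
time_s: 5.37
eef_pos: [647.2, -50.4, 159.4]
tcp_rot: [[0.866, 0.499, -0.001], [0.499, -0.866, 0.001], [-0.001, -0.001, -1.0]]
wrist_force: [0.2, 0.3, -2.1]
width: 0.153
grasp_force: 68.4
```

>>> {"op": "servo_tool", "data": {
  "plan": [
    [[0, 0, 0], [0, 0, 12], 0],
    [[0, 0, 0], [0, 0, 10], 0],
    [[0, 0, 0], [0, 0, 3], 0],
    [[0, 0, 0], [0, 0, 0], 0]
  ]
}}

```text
time_s: 5.7
eef_pos: [646.7, -49.6, 133.7]
tcp_rot: [[0.866, 0.501, -0.003], [0.501, -0.866, 0.0], [-0.002, -0.002, -1.0]]
wrist_force: [-0.2, -1.2, -2.2]
width: 0.153
grasp_force: 68.4
```

```bash
python3 - <<'E'
from h import *
import cv2
s=st();go((648.7,-50.8,s['eef_pos'][2]))
A=cv2.resize(grab_frame('side')[:,:,::-1][200:275,255:355],None,fx=5,fy=5,interpolation=cv2.INTER_CUBIC)
B=cv2.resize(grab_frame('top')[:,:,::-1][170:245,315:375],None,fx=5,fy=5,interpolation=cv2.INTER_CUBIC)
cv2.imwrite('pics/s3.png',np.hstack([A,B]))
E
```

```text
5.7 q [-0.08  0.38  0.07  1.27  0.    2.54] p [646.7 -49.6 133.7] w 0.153 g 68.4 F [-0.2 -1.2 -2.2]
[[0.866, 0.501, -0.003], [0.501, -0.866, 0.0], [-0.002, -0.002, -1.0]]
tool shift [ 1.2  2.  -0. ] dist 2
```

View pics/s3.png

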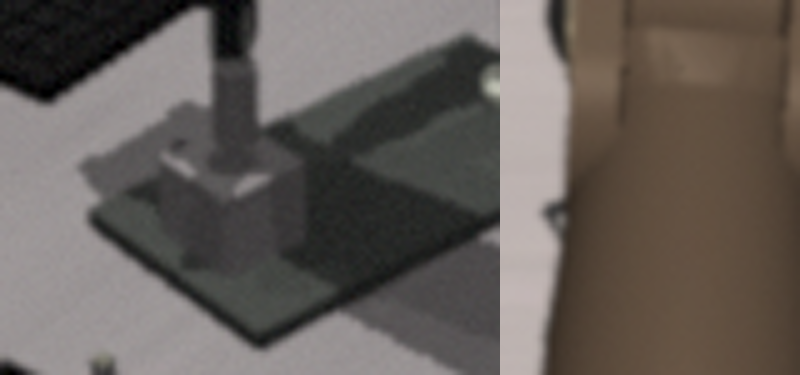

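The side view shows the head just above the block, with its axis at about crop column 235 and its foot near row 163. The top view is hidden by the arm. I'm checking the bar axis against the bore by reprojection.

```bash
python3 - <<'E'
from h import *
import cv2
np.set_printoptions(precision=2,suppress=True)
p=get_state()['eef_pos']
# subpixel bore from top: dark/edge ellipse; block corners
print('bore meas side',301.33,232.0,'pred',proj('side',(648.7,-50.8,65)))
A=grab_frame('side').astype(float).mean(2)
for z in (85,95,110):
    u,v=proj('side',(p[0],p[1],z)); r=A[int(round(v))-1:int(round(v))+2,280:325].mean(0)
    print(z,u,v,np.round(r).astype(int))
# jacobian
for d in((5,0,0),(0,5,0)): print(proj('side',p+d)-proj('side',p),proj('top',p+d)-proj('top',p))
E
python3 - <<'E'
import cv2,numpy as np
a=cv2.imread('pics/side0.png').mean(2)
for v in range(226,240): print(v,np.round(a[v,290:313]).astype(int))
E
```

```text
bore meas side 301.33 232.0 pred [300.66 231.11]
85 300.73271160971166 225.13977651953527 [149 148 145 136 120 113 101  95  90  89  89  88  89  88  88  90  86  70
  59  56  58  58  60  59  57  54  72  87  80  65  55  53  49  53  62  69
  72  76  75  75  77  73  69  68  59]
95 300.6676928998575 221.97957111150012 [148 149 151 151 150 150 150 145 123 102  96  92  89  91  95  98  93  73
  59  56  57  60  57  56  55  68 107 141 148 147 139 133 120 115 111  99
  90  81  78  76  76  75  77  76  76]
110 300.56915240870296 217.19005446690034 [149 150 149 149 149 150 151 151 152 153 153 151 153 152 151 153 144 101
  62  54  55  57  58  58  54  73 117 147 152 153 153 152 149 150 152 149
 151 152 150 150 149 139 132 119 112]
[-1.52 -0.6 ] [-0.03 -1.79]
[-1.19  0.82] [-1.82  0.02]
226 [139 141 138 140 140 140 142 141 140 140 139 140 140 141 140 136 128 105
  83  73  67  69  71]
227 [130 133 136 140 142 140 141 141 141 142 141 141 140 142 141 139 138 129
 110  90  75  71  68]
228 [ 99  98 119 136 140 141 141 140 137 137 135 136 134 137 139 140 145 139
 132 118  99  84  73]
229 [104 116 130 139 14
[... 365 characters left out ...]
41 142]
233 [116 132 140 141 144 138 121  88  70  64  63  62  63  68  75  97 125 141
 141 143 139 136 131]
234 [ 83 108 127 139 143 141 133 115 101  89  84  84  93  99 107 125 137 141
 140 136 131 114  98]
235 [ 60  73  95 117 133 137 140 136 131 128 126 126 129 132 134 137 141 140
 129 112  94  77  70]
236 [ 55  56  62  81 106 131 140 143 141 139 141 142 140 140 141 135 130 112
  94  79  67  60  60]
237 [ 53  54  54  59  74 100 125 139 140 142 142 140 142 139 131 114  95  79
  64  52  58  58  58]
238 [ 56  54  57  54  57  68  89 115 131 139 142 137 131 111  94  80  64  60
  62  60  57  58  62]
239 [ 58  58  55  58  57  54  61  81 107 128 129 113  95  78  68  63  60  60
  59  62  61  63  61]
```

>>> {"op": "servo_tool", "data": {
  "plan": [
    [[0, 0, 0], [1.7, 1.7, 0], 0],
    [[0, 0, 0], [0, 0, 4], 0],
    [[0, 0, 0], [0, 0, 4], 0],
    [[0, 0, 0], [0, 0, 3], 0],
    [[0, 0, 0], [0, 0, 3], 0],
    [[0, 0, 0], [0, 0, 1], 0],
    [[0, 0, 0], [0, 0, 0], 0]
  ]
}}

```text
time_s: 6.43
eef_pos: [649.7, -51.4, 120.0]
tcp_rot: [[0.866, 0.499, -0.001], [0.499, -0.866, 0.0], [-0.0, -0.001, -1.0]]
wrist_force: [-0.4, 0.5, -2.0]
width: 0.156
grasp_force: 68.4
```

>>> {"op": "servo_tool", "data": {
  "plan": [
    [[0, 0, 0], [0, 0, 2], 0],
    [[0, 0, 0], [0, 0, 2], 0],
    [[0, 0, 0], [0, 0, 2], 0],
    [[0, 0, 0], [0, 0, 0], 0]
  ]
}}

```text
time_s: 6.77
eef_pos: [649.7, -51.0, 113.7]
tcp_rot: [[0.866, 0.5, -0.001], [0.5, -0.866, 0.001], [0.0, -0.001, -1.0]]
wrist_force: [-1.2, 3.4, -1.5]
width: 0.154
grasp_force: 68.5
```

>>> {"op": "servo_tool", "data": {
  "plan": [
    [[0, 0, 0], [0.3, -0.5, 2], 0],
    [[0, 0, 0], [0, 0, 3], 0],
    [[0, 0, 0], [0, 0, 3], 0],
    [[0, 0, 0], [0, 0, 3], 0],
    [[0, 0, 0], [0, 0, 0], 0]
  ]
}}

```text
time_s: 7.18
eef_pos: [649.6, -50.9, 102.3]
tcp_rot: [[0.866, 0.5, -0.001], [0.5, -0.866, 0.0], [-0.001, -0.001, -1.0]]
wrist_force: [-1.2, 2.5, -4.4]
width: 0.147
grasp_force: 68.5
```

>>> {"op": "servo_tool", "data": {
  "plan": [
    [[0, 0, 0], [0.2, -0.4, 3], 0],
    [[0, 0, 0], [0, 0, 3], 0],
    [[0, 0, 0], [0, 0, 3], 0],
    [[0, 0, 0], [0, 0, 3], 0],
    [[0, 0, 0], [0, 0, 2], 0],
    [[0, 0, 0], [0, 0, 0], 0]
  ]
}}

```text
time_s: 7.68
eef_pos: [649.7, -50.7, 88.5]
tcp_rot: [[0.866, 0.499, -0.001], [0.499, -0.866, -0.0], [-0.001, -0.0, -1.0]]
wrist_force: [-0.7, 1.9, -2.8]
width: 0.158
grasp_force: 68.5
```

>>> {"op": "servo_tool", "data": {
  "plan": [
    [[0, 0, 0], [0, 0, 1.5], 0],
    [[0, 0, 0], [0, 0, 1.5], 0],
    [[0, 0, 0], [0, 0, 1], 0],
    [[0, 0, 0], [0, 0, 0.5], 0],
    [[0, 0, 0], [0, 0, 0], 0]
  ]
}}

```text
time_s: 8.1
eef_pos: [649.9, -50.6, 84.7]
tcp_rot: [[0.866, 0.499, -0.0], [0.499, -0.866, -0.0], [-0.0, 0.0, -1.0]]
wrist_force: [-0.6, 1.2, -2.5]
width: 0.152
grasp_force: 68.5
```

>>> {"op": "servo_tool", "data": {
  "plan": [
    [[0, 0, 0], [0, 0, 0.7], 0],
    [[0, 0, 0], [0, 0, 0.7], 0],
    [[0, 0, 0], [0, 0, 0], 0]
  ]
}}

```text
time_s: 8.35
eef_pos: [650.1, -50.5, 84.2]
tcp_rot: [[0.866, 0.499, 0.001], [0.499, -0.866, -0.0], [0.001, 0.001, -1.0]]
wrist_force: [-1.4, 1.5, 3.6]
width: 0.151
grasp_force: 69.2
```

Force went from −2.5 to +3.6 N at z 84.2, the expected home height, so I'm releasing.

>>> {"op": "servo_tool", "data": {
  "plan": [
    [[0, 0, 0], [0, 0, 0], 0.25],
    [[0, 0, 0], [0, 0, 0], 0.4],
    [[0, 0, 0], [0, 0, 0], 0.5],
    [[0, 0, 0], [0, 0, 0], 0.5],
    [[0, 0, 0], [0, 0, 0], 0.5],
    [[0, 0, 0], [0, 0, -10], 0.5],
    [[0, 0, 0], [0, 0, -30], 0.5],
    [[0, 0, 0], [0, 0, -35], 0.5],
    [[0, 0, 0], [0, 0, -35], 0.5],
    [[0, 0, 0], [0, 0, -30], 0.5]
  ]
}}

```text
time_s: 9.18
eef_pos: [649.9, -50.5, 226.7]
tcp_rot: [[0.866, 0.499, 0.002], [0.499, -0.866, -0.0], [0.002, 0.001, -1.0]]
wrist_force: [0.1, 0.4, 0.5]
width: 0.501
grasp_force: 0.0
```

```bash
python3 - <<'E'
from h import *
st();go((496,378,235))
E
```

```text
9.18 q [-0.08  0.37  0.27  1.46 -0.    2.54] p [649.9 -50.5 226.7] w 0.501 g 0.0 F [0.1 0.4 0.5]
[[0.866, 0.499, 0.002], [0.499, -0.866, -0.0], [0.002, 0.001, -1.0]]
tool shift [  80.7 -448.1   -8.7] dist 455
```

>>> {"op": "servo_tool", "data": {
  "plan": [
    [[0, 0, -6.7], [0, 0, -1], 0.7],
    [[0, 0, -6.7], [0, 0, -1], 0.7],
    [[0, 0, -6.7], [0, 0, -1], 0.7],
    [[0, 0, -6.7], [0, 0, -1], 0.7],
    [[0, 0, -6.7], [0, 0, -1], 0.7],
    [[0, 0, -6.7], [0, 0, -1], 0.7],
    [[0, 0, 0], [29, -24, 0], 0.7],
    [[0, 0, 0], [29, -24, 0], 0.7],
    [[0, 0, 0], [29, -24, 0], 0.7],
    [[0, 0, 0], [29, -24, 0], 0.7]
  ]
}}

```text
time_s: 10.02
eef_pos: [598.3, 92.2, 230.2]
tcp_rot: [[0.34, 0.94, 0.001], [0.94, -0.34, 0.0], [0.0, 0.001, -1.0]]
wrist_force: [0.3, 0.4, 0.2]
width: 0.698
grasp_force: 0.0
```

>>> {"op": "servo_tool", "data": {
  "plan": [
    [[0, 0, 0], [29, -24, 0], 0.7],
    [[0, 0, 0], [29, -24, 0], 0.7],
    [[0, 0, 0], [29, -24, 0], 0.7],
    [[0, 0, 0], [29, -24, 0], 0.7],
    [[0, 0, 0], [29, -24, 0], 0.7],
    [[0, 0, 0], [29, -24, 0], 0.7],
    [[0, 0, 0], [25, -22, 0], 0.7],
    [[0, 0, 0], [0, 0, 0], 0.7]
  ]
}}

```text
time_s: 10.68
eef_pos: [508.0, 339.7, 229.9]
tcp_rot: [[0.334, 0.943, -0.0], [0.943, -0.334, 0.002], [0.002, -0.001, -1.0]]
wrist_force: [-0.7, -0.9, 0.3]
width: 0.699
grasp_force: 0.0
```

```bash
python3 - <<'E'
from h import *
import cv2
st();go((496,378,92))
A=cv2.resize(grab_frame('side')[:,:,::-1][270:400,170:290],None,fx=4,fy=4,interpolation=cv2.INTER_CUBIC)
B=cv2.resize(grab_frame('side')[:,:,::-1][190:260,270:340],None,fx=4,fy=4,interpolation=cv2.INTER_CUBIC)
B=cv2.copyMakeBorder(B,0,520-280,0,0,cv2.BORDER_CONSTANT)
cv2.imwrite('pics/s4.png',np.hstack([A,B]))
E
```

```text
10.68 q [0.59 0.29 0.16 1.44 0.   2.5 ] p [508.  339.7 229.9] w 0.699 g 0.0 F [-0.7 -0.9  0.3]
[[0.334, 0.943, -0.0], [0.943, -0.334, 0.002], [0.002, -0.001, -1.0]]
tool shift [ 31.9 -24.  138. ] dist 144
```

View pics/s4.png

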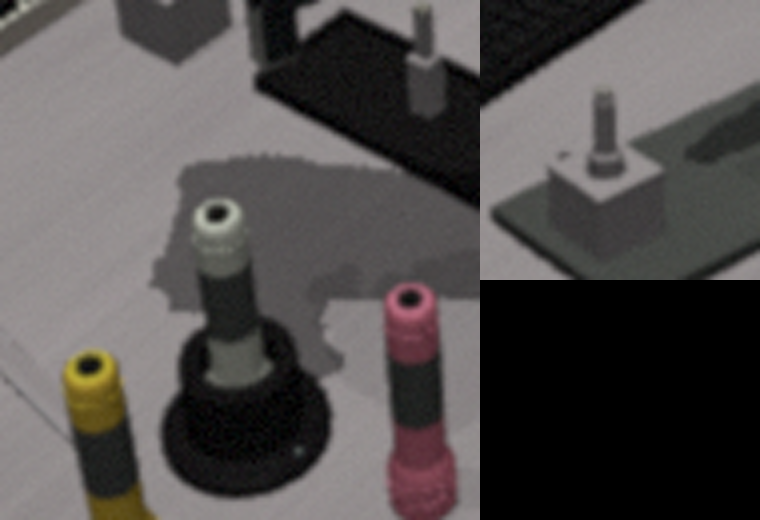

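The bar stands home in the block (right crop, 605,160, shoulder ring above the block), and the silver torch is in the cup with its tail at crop (218,214). I'm going over it.

>>> {"op": "servo_tool", "data": {
  "plan": [
    [[0, 0, 0], [16, -12, 0], 0.75],
    [[0, 0, 0], [15, -11, 0], 0.75],
    [[0, 0, 0], [0, 0, 0], 0.75],
    [[0, 0, 0], [0, 0, 20], 0.75],
    [[0, 0, 0], [0, 0, 25], 0.75],
    [[0, 0, 0], [0, 0, 25], 0.75],
    [[0, 0, 0], [0, 0, 0], 0.75]
  ]
}}

```text
time_s: 11.37
eef_pos: [498.0, 368.7, 154.7]
tcp_rot: [[0.341, 0.94, -0.006], [0.94, -0.341, -0.005], [-0.007, -0.004, -1.0]]
wrist_force: [-1.0, -0.1, -1.4]
width: 0.748
grasp_force: 0.0
```

```bash
python3 - <<'E'
from h import *
import cv2
st();go((496.5,377,92))
A=cv2.resize(grab_frame('side')[:,:,::-1][260:400,170:290],None,fx=4,fy=4,interpolation=cv2.INTER_CUBIC)
cv2.imwrite('pics/s5.png',A)
E
```

```text
11.37 q [ 0.64  0.32  0.04  1.3  -0.    2.56] p [498.  368.7 154.7] w 0.748 g 0.0 F [-1.  -0.1 -1.4]
[[0.341, 0.94, -0.006], [0.94, -0.341, -0.005], [-0.007, -0.004, -1.0]]
tool shift [ 7.8 -4.  62.6] dist 63
```

View pics/s5.png

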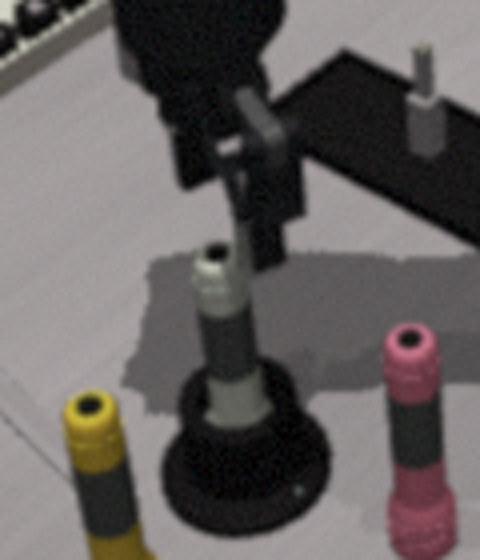

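Tips are at crop (190,180) and (265,265), and the tail is at (217,255). The gripper sits about 8 mm short along +y, matching the numbers. I'm correcting, then descending.

>>> {"op": "servo_tool", "data": {
  "plan": [
    [[0, 0, 0], [7.5, -4, 0], 0.75],
    [[0, 0, 0], [0, 0, 0], 0.75],
    [[0, 0, 0], [0, 0, 10], 0.75],
    [[0, 0, 0], [0, 0, 15], 0.75],
    [[0, 0, 0], [0, 0, 15], 0.75],
    [[0, 0, 0], [0, 0, 0], 0.75]
  ]
}}

```text
time_s: 11.92
eef_pos: [497.1, 379.5, 117.0]
tcp_rot: [[0.339, 0.941, -0.002], [0.941, -0.339, -0.002], [-0.003, -0.002, -1.0]]
wrist_force: [0.5, -0.3, -0.9]
width: 0.753
grasp_force: 0.0
```

```bash
python3 - <<'E'
from h import *
st();go((496.5,377,92))
E
```

```text
11.92 q [ 0.65  0.34 -0.02  1.21 -0.    2.57] p [497.1 379.5 117. ] w 0.753 g 0.0 F [ 0.5 -0.3 -0.9]
[[0.339, 0.941, -0.002], [0.941, -0.339, -0.002], [-0.003, -0.002, -1.0]]
tool shift [-2.5  0.3 25. ] dist 25
```

>>> {"op": "servo_tool", "data": {
  "plan": [
    [[0, 0, 0], [-1.5, 0, 12], 0.7],
    [[0, 0, 0], [0, 0, 13], 0.7],
    [[0, 0, 0], [0, 0, 0], 0.5],
    [[0, 0, 0], [0, 0, 0], 0.35],
    [[0, 0, 0], [0, 0, 0], 0.2],
    [[0, 0, 0], [0, 0, 0], 0.1],
    [[0, 0, 0], [0, 0, 0], 0.1],
    [[0, 0, 0], [0, 0, 0], 0.1]
  ],
  "squeeze": 70
}}

```text
time_s: 12.58
eef_pos: [497.9, 379.1, 95.7]
tcp_rot: [[0.339, 0.941, 0.001], [0.941, -0.339, 0.001], [0.002, 0.001, -1.0]]
wrist_force: [-1.3, 0.6, 5.1]
width: 0.288
grasp_force: 68.7
```

>>> {"op": "servo_tool", "data": {
  "plan": [
    [[0, 0, 0], [0, 0, -5], 0.1],
    [[0, 0, 0], [0, 0, -12], 0.1],
    [[0, 0, 0], [0, 0, -20], 0.1],
    [[0, 0, 0], [0, 0, -25], 0.1],
    [[0, 0, 0], [0, 0, -30], 0.1],
    [[0, 0, 0], [0, 0, -30], 0.1],
    [[0, 0, 0], [0, 0, -30], 0.1],
    [[0, 0, 0], [0, 0, -25], 0.1],
    [[0, 0, 0], [0, 0, -13], 0.1],
    [[0, 0, 0], [0, 0, 0], 0.1]
  ]
}}

```text
time_s: 13.42
eef_pos: [498.3, 379.2, 289.0]
tcp_rot: [[0.339, 0.941, 0.005], [0.941, -0.339, 0.004], [0.005, 0.004, -1.0]]
wrist_force: [0.1, 0.9, -1.9]
width: 0.286
grasp_force: 68.7
```

```bash
python3 - <<'E'
from h import *
st();go((510,-40,280))
E
```

```text
13.42 q [ 0.65  0.33  0.35  1.58 -0.    2.57] p [498.3 379.2 289. ] w 0.286 g 68.7 F [ 0.1  0.9 -1.9]
[[0.339, 0.941, 0.005], [0.941, -0.339, 0.004], [0.005, 0.004, -1.0]]
tool shift [-390.4  153.3    7.5] dist 419
```

>>> {"op": "servo_tool", "data": {
  "plan": [
    [[0, 0, 0], [-10, 4, 0], 0.1],
    [[0, 0, 0], [-20, 8, 0], 0.1],
    [[0, 0, 0], [-27, 10.6, 0], 0.1],
    [[0, 0, 0], [-27, 10.6, 0], 0.1],
    [[0, 0, 0], [-27, 10.6, 0], 0.1],
    [[0, 0, 0], [-27, 10.6, 0], 0.1],
    [[0, 0, 0], [-27, 10.6, 0], 0.1],
    [[0, 0, 0], [-27, 10.6, 0], 0.1],
    [[0, 0, 0], [-27, 10.6, 0], 0.1],
    [[0, 0, 0], [-27, 10.6, 0], 0.1]
  ]
}}

```text
time_s: 14.25
eef_pos: [503.7, 112.2, 282.6]
tcp_rot: [[0.339, 0.941, -0.003], [0.941, -0.339, -0.001], [-0.002, -0.002, -1.0]]
wrist_force: [0.4, -0.2, -2.1]
width: 0.288
grasp_force: 68.7
```

>>> {"op": "servo_tool", "data": {
  "plan": [
    [[0, 0, 0], [-27, 10.6, 0], 0.1],
    [[0, 0, 0], [-27, 10.6, 0], 0.1],
    [[0, 0, 0], [-27, 10.6, 0], 0.1],
    [[0, 0, 0], [-27, 10.6, 0], 0.1],
    [[0, 0, 0], [-20, 8, 0], 0.1],
    [[0, 0, 0], [-11, 4, 0], 0.1],
    [[0, 0, 0], [-5, 2, 0], 0.1],
    [[0, 0, 0], [0, 0, 0], 0.1]
  ]
}}

```text
time_s: 14.92
eef_pos: [508.7, -40.9, 283.5]
tcp_rot: [[0.341, 0.94, -0.002], [0.94, -0.341, 0.0], [-0.0, -0.002, -1.0]]
wrist_force: [-0.2, -0.1, -2.6]
width: 0.291
grasp_force: 68.7
```

>>> {"op": "servo_tool", "data": {
  "plan": [
    [[-4, 1.1, 0], [0, 0, 0], 0.1],
    [[-6.2, 1.7, 0], [0, 0, 0], 0.1],
    [[-6.2, 1.7, 0], [0, 0, 0], 0.1],
    [[-6.2, 1.7, 0], [0, 0, 0], 0.1],
    [[-6.2, 1.7, 0], [0, 0, 0], 0.1],
    [[-6.2, 1.7, 0], [0, 0, 0], 0.1],
    [[-6.2, 1.7, 0], [0, 0, 0], 0.1],
    [[-2.2, 0.6, 0], [0, 0, 0], 0.1],
    [[0, 0, 0], [0, 0, 0], 0.1],
    [[0, 0, 0], [0, 0, 0], 0.1]
  ]
}}

```text
time_s: 15.75
eef_pos: [508.3, -39.0, 283.8]
tcp_rot: [[0.261, 0.661, 0.704], [0.947, -0.316, -0.054], [0.187, 0.681, -0.708]]
wrist_force: [0.1, -0.1, -1.9]
width: 0.285
grasp_force: 69.4
```

```bash
python3 - <<'E'
from h import *
s=st();z=s['tcp_rot'][:,2];b=np.array([649.7,-50.6,125])
print('tilt',np.degrees(np.arccos(-z[2])),'break in tool',s['tcp_rot'].T@(b-s['eef_pos']));go(b-184*z)
E
```

```text
15.75 q [-0.08 -0.52 -0.71  0.59  0.    1.84] p [508.3 -39.  283.8] w 0.285 g 69.4 F [ 0.1 -0.1 -1.9]
[[0.261, 0.661, 0.704], [0.947, -0.316, -0.054], [0.187, 0.681, -0.708]]
tilt 44.92425967366823 break in tool [ -3.84983249 -11.05907182 212.68606313]
tool shift [ -3.8 -11.1  28.7] dist 31
```

>>> {"op": "servo_tool", "data": {
  "plan": [
    [[0, 0, 0], [-1, -3, 6], 0.1],
    [[0, 0, 0], [-1, -3, 8], 0.1],
    [[0, 0, 0], [-1, -3, 8], 0.1],
    [[0, 0, 0], [-1, -2, 6], 0.1],
    [[0, 0, 0], [0, 0, 0], 0.1],
    [[0, 0, 0], [0, 0, 0], 0.1]
  ]
}}

```text
time_s: 16.25
eef_pos: [520.8, -42.1, 254.9]
tcp_rot: [[0.263, 0.661, 0.703], [0.947, -0.317, -0.055], [0.187, 0.68, -0.709]]
wrist_force: [0.5, 0.2, -1.0]
width: 0.284
grasp_force: 69.4
```

```bash
python3 - <<'E'
from h import *
import cv2
np.set_printoptions(precision=1,suppress=True)
s=st();R=s['tcp_rot'];z=R[:,2];b=np.array([649.7,-50.6,125])
print('break in tool',R.T@(b-s['eef_pos']))
print('side px: break',proj('side',b),'lens',proj('side',s['eef_pos']+84*z),'tcp',proj('side',s['eef_pos']))
print('top px: break',proj('top',b),'lens',proj('top',s['eef_pos']+84*z))
A=cv2.resize(grab_frame('side')[:,:,::-1][130:260,260:400],None,fx=4,fy=4,interpolation=cv2.INTER_CUBIC)
B=cv2.resize(grab_frame('top')[:,:,::-1][180:310,310:370],None,fx=4,fy=4,interpolation=cv2.INTER_CUBIC)
cv2.imwrite('pics/s6.png',np.hstack([A,B]))
E
```

```text
16.25 q [-0.1 -0.5 -0.8  0.5  0.   1.8] p [520.8 -42.1 254.9] w 0.284 g 69.4 F [ 0.5  0.2 -1. ]
[[0.263, 0.661, 0.703], [0.947, -0.317, -0.055], [0.187, 0.68, -0.709]]
break in tool [  1.6  -0.5 183.2]
side px: break [299.9 212. ] lens [320.8 197.4] tcp [340.2 183.9]
top px: break [344.5 210. ] lens [344.7 231.2]
```

View pics/s6.png

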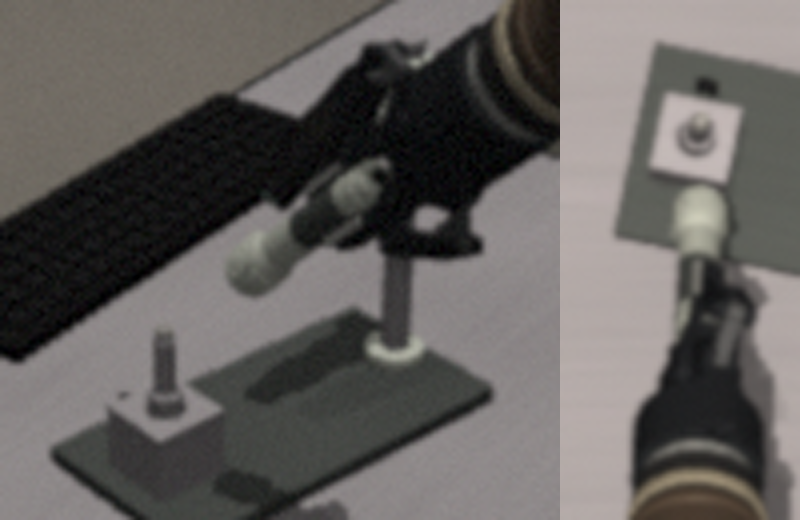

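The side view shows the lens at crop (243,270), about (320.6,197.4) in the full frame against (320.8,197.4) predicted. The tail-to-lens line passes within about 1 px of the broken end (165,332). The top view agrees, and the torch is clear of everything, so I'm handing in.

```bash
python3 -c "
from bench import *
print(close_job())"
```

```text
the job is handed in; nothing more can be done
None
```

I handed the job in with the stout bar fully home in the bore and released. The torch is held at 45°, its lens about 10 cm from the broken end and pointing straight at it; the hand-in call returned no verdict.

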